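Tip a carton over and square it to the labelling stop

TASK

Push over the tall white carton that stands alone in front of you so that it falls flat with its taped top end towards the metal stop bar, then push it along the table until the whole of its top end is flush against the bar. Only push it, never pick it up, and leave the bottle, basket, cash box and tape dispenser where they stand.

Things in the scene. Friction and masses are not known exactly. Their poses are not given: they have to be found in the camera images.
- carton: Tall plain rigid white carton, loose, upright at the start: 105 mm along its x, 75 mm along its y, 210 mm tall along its z; 0.35 to 0.7 kg. Origin at the centre of its underside, z axis towards the taped top. At the start its +y or -y face (broad, 105 mm wide) looks towards the stop bar to within about 15 degrees. Lying on a broad face it is 75 mm high.
- carton_top (a point): Centre of the carton's 105 x 75 mm top end, which has a strip of brown tape across it.
- carton_middle (a point): Middle of the carton and its centre of mass, 105 mm from either end. Pushed level near its top, the carton tips about its far lower edge with little sliding, passes its balance at about 20 degrees of lean and then falls over by itself.
- carton_foot (a point): Centre of the carton's underside, the plain end.
- stop_bar: Aluminium bar fixed to the table: 220 mm long along its x, 16 mm thick along its y, 50 mm high; a low foot (6 mm high) beyond each end, 278 mm over all. Origin at the centre of its underside. The long face (y = +8 or -8 mm) that looks towards the carton is used. It is to the robot's left or right, 320 to 400 mm from the carton, which stands within 20 mm of the bar's centre line square to it.
- bottle: Bystander: amber bottle, 66 mm across, 210 mm tall, standing loose on the far side of the work; origin at the centre of its underside.
- basket: Bystander: shallow red plastic basket, 130 x 190 mm (x, y), 55 mm high, loose; origin at the centre of its underside.
- cash_box: Bystander: grey steel box 124 x 174 mm (x, y), 80 mm high, with a small handle on top up to 96 mm, loose; origin at the centre of its underside.
- tape_dispenser: Bystander: black desk tape dispenser with a roll, 54 x 120 mm (x, y), 84 mm high, loose, on the robot's side of the work; origin at the centre of its underside.
Things that resemble listed ones, but are neither listed nor needed, are in the scene too. Leave any blue look-alike of the carton alone.

How it is judged:
By the outcome, as a careful person would: the job done as asked, in the order asked, and still so for the second after the job is handed in, with the robot touching nothing.
It also fails if it takes over 48 s, if anything falls off the work surface, if the arm or the gripper's body presses on something with over 40 N, if the wrist force passes 120 N, or if a joint passes its speed limit or range.

ROBOT

A 7-joint arm with a two-finger parallel gripper is mounted at the origin on the work surface. World frame = base frame: x ahead of the robot, y to its left, z up, the work surface at z = 0. Lengths are in mm, angles in rad, forces in N, time in s.
With the tool pointing down it reaches from about 425 to 950 mm from the base axis. Payload 16.7 kg.
Tool frame: the origin (TCP) lies at the very end of the fingers, on their centre line; the grasp point (between the pads) lies 19 mm behind it; z points along the fingers, y is the line along which they close (so a half turn about z gives the same grasp; the last joint's range is limited). The gripper opens to 94 mm and grips with 3 to 60 N. Pads are 16 mm wide; open, the fingers measure 119 mm over their backs; the gripper's body (75 mm by 177 mm) begins 78 mm behind the grasp point.
Start: joints at [-1.391, 0.426, 0.074, 1.606, -0.034, 1.111, -0.067], TCP at [218.604, 638.582, 205.467] pointing down, gripper open.
Joint ranges: [-2.85, 2.85], [-0.5, 2.14], [-1.23, 1.37], [0.21, 2.46], [-1.02, 4.16], [0.16, 2.05], [-2.73, 2.73]. Speed limits (rad/s): [1.89, 1.89, 2.39, 2.39, 3.01, 3.01, 3.01].

INTERFACE

Orientations are given as [roll, pitch, yaw] about the fixed x, y, z axes, in that order (R = Rz(yaw) Ry(pitch) Rx(roll)).
In Python, from station import get_state, snapshot, job_done gives the robot as it stands. The module is installed in compiled form; this text tells all that it offers.
- The arm moves only by the tool drive_tool, never from a script. Its argument "commands" is a list of rows, each a list of 7 numbers: the turn, a rotation vector about the world's x, y, z as a fraction of full scale, then the shift along the world's x, y, z as a fraction of full scale, then the closure, from 0 (fully open) to 1 (shut). A call has 1 to 20 rows; each row shifts and turns the commanded pose from where the row before left it; what a row does not reach is not made up. Full scale, the value 1, is 0.03 m for a shift and 6 degrees for a turn. A row lasts 1/12 s, in which the tool goes at most 41.7 mm and 7.16 degrees, less where a joint would pass 70% of its speed; a pose out of reach is approached as far as the arm can. A call with a number of a shift or a turn outside -1 to 1 is refused whole. A call with a gripper value outside its range is refused whole. The fingers move at their own pace and stop on an object; "force" is the grip in N (left out, the last holds). Time passes only in rows, so rows that do not move let the fingers close. It gives the time, the measured TCP pose, the force, the opening and the grip force at its end, in the units of the state.
- get_state(): the state, without advancing time (a new reading comes with each control period).
- snapshot(name): name is "scene" or "side" or "wrist"; returns a dict with "frame" (480x640x3 uint8, red, green, blue), "camera_matrix" (3x3 intrinsics, pixels), "dist" ([k1, k2, p1, p2, k3] as OpenCV has them; the pictures are not rectified), "origin" and "rotation" of the camera in the world. Camera axes: x right, y up, looking along -z (the intrinsics and any distortion apply to the point x, -y, -z); pixel columns grow to the right and rows downward; lengths in mm; the calibration is good to about 2 mm. A picture is of the moment at which its call begins. There is no depth.
- job_done(): hands the job in; it is judged then, once.
The state is a dict: "clock": time; "joint_positions": joint angles; "joint_vel": joint speeds; "joint_torque": joint torques, N m; "position": TCP position; "tcp_rot": TCP orientation; "force": force on the tool from outside, world axes, zero at the start; "ft_torque": the same for the moment, N m; "width": opening from 0.0 (shut) to 1.0 (fully open); "grip_force": force on a finger pad.
Only numpy, scipy, OpenCV 4.12 (cv2) and the standard library are available. Lean on these libraries where they do the work, as an engineer would, in place of code of your own. Each camera call takes 0.05 s, during which the arm holds its last target. There are 200 camera calls.

## Working session

There is one attempt and no reset: what is moved stays moved. The work goes in short steps, Python scripts to look and compute and a tool call to move; the robot and the scene stay as the last step left them, time stands still between calls to the robot, and variables do not carry over. Pictures are saved under pics/ and viewed, at most 10 in all, crops included, and the job is handed in when it is done.

Besides the shell and the picture viewer there is one more tool, called as name(argument=value, ...), one argument or row to a line, values as JSON. drive_tool: Moves the arm, as the interface text tells. Shift numbers are shares of 0.03 m and turn numbers shares of 6 degrees, none past 1 either way. Its arguments: {"type":"object","properties":{"commands":{"type":"array"},"force":{"type":"number"}},"required":["commands"]}

```bash
mkdir -p pics
cat > h.py <<'E'
import numpy as np, cv2
from station import get_state, snapshot
def ray(s,u,v):
    p=cv2.undistortPoints(np.array([[[u,v]]],float),np.array(s["camera_matrix"],float),np.array(s["dist"],float))[0,0]
    d=np.array(s["rotation"])@np.array([p[0],-p[1],-1]); return np.array(s["origin"],float),d/np.linalg.norm(d)
def onz(s,u,v,z):
    o,d=ray(s,u,v); return o+d*(z-o[2])/d[2]
def proj(s,P):
    R=np.array(s["rotation"]);c=R.T@(np.array(P,float)-s["origin"]);c=c*[1,-1,-1]
    return cv2.projectPoints(c.reshape(1,1,3),np.zeros(3),np.zeros(3),np.array(s["camera_matrix"],float),np.array(s["dist"],float))[0].ravel()
def save(s,n): cv2.imwrite(f"pics/{n}.png",s["frame"][:,:,::-1])
E
python3 - <<'E'
from h import *
import pickle
S={n:snapshot(n) for n in("scene","side")}
pickle.dump(S,open("s0.pkl","wb"))
for n in S: save(S[n],n+"0"); print(n,S[n]["origin"],S[n]["rotation"],S[n]["camera_matrix"],S[n]["dist"])
print(get_state())
E
```

```text
scene [1332.50122463 -322.06636911  728.93455373] [0.9775617  0.01224988 1.17771214] [[448.39720654   0.         315.80427612]
 [  0.         448.39720654 239.10264751]
 [  0.           0.           1.        ]] [0.01187606 0.         0.         0.         0.        ]
side [ 749.99302567 -845.07773929 1025.15660311] [0.76913396 0.00561201 0.26951771] [[472.2801555    0.         316.89440244]
 [  0.         472.2801555  250.430122  ]
 [  0.           0.           1.        ]] [0.01523613 0.         0.         0.         0.        ]
{'clock': 0.1, 'joint_positions': array([-1.39051385,  0.42665166,  0.0738473 ,  1.60650504, -0.03411513,
        1.11077225, -0.06710398]), 'joint_vel': array([ 0.0008357 , -0.00043047,  0.00124838, -0.00217877,  0.00218205,
        0.00028685,  0.00151891]), 'joint_torque': array([ 7.85618147e-03, -9.37471032e+01,  3.67643103e+00, -4.55041337e+01,
       -4.86498442e-02,  1.69306429e-02,  6.73345880e-05]), 'position': array([218.48719096, 638.27473701, 204.87407421]), 'tcp_rot': array([-3.14051680e+00,  5.80274561e-05,  2.81177423e+00]), 'force': array([-0.75473184, -0.32528527,  0.23124752]), 'ft_torque': array([0.00961136, 0.03902474, 0.0097315 ]), 'grip_force': 0.0, 'width': 1.0003412799819988}
```

View pics/scene0.png

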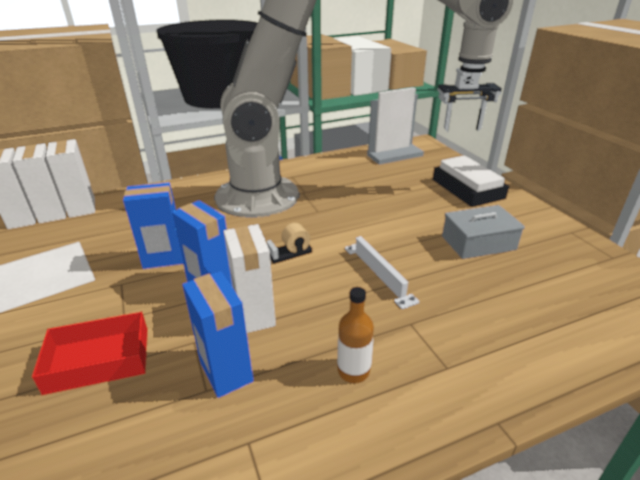

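View pics/side0.png

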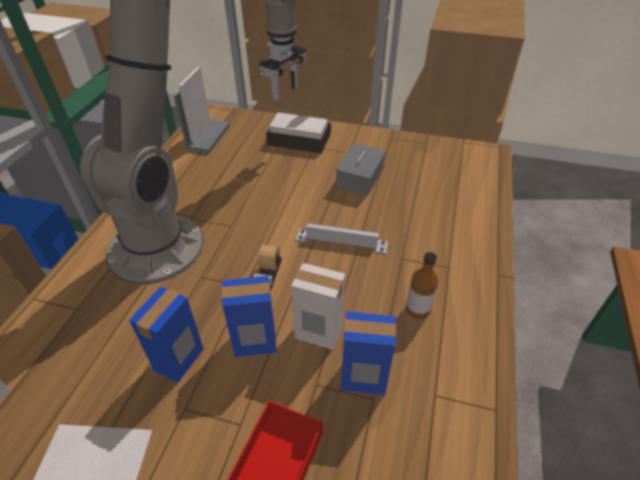

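The scene picture shows candidates for the carton: the white one at (250,278), the blue look-alikes at (152,225), (202,245) and (220,335), and white binders at the back left and right. In the side picture white is at (318,305), blue at (168,335), (248,315) and (368,352), and the bar runs (305,235)–(385,245). I choose the white one with tape, and check it in a crop.

```bash
sed -i 's/^def ray/from scipy.spatial.transform import Rotation\ndef M(s): return Rotation.from_euler("xyz",s["rotation"]).as_matrix()\ndef ray/; s/np.array(s\["rotation"\])/M(s)/g' h.py
python3 - <<'E'
from h import *
import pickle
S=pickle.load(open("s0.pkl","rb"))
a=S["side"]["frame"][220:400,220:420,::-1]; a=cv2.resize(a,None,fx=3.0,fy=3.0,interpolation=cv2.INTER_CUBIC)
cv2.imwrite("pics/c1.png",a)
for n,c in(("side",[(318,280),(317,345),(311,229),(380,245),(343,237)]),("scene",[(249,240),(380,265)])):
  for p in c: print(n,p,onz(S[n],*p,210).round(),onz(S[n],*p,50).round(),onz(S[n],*p,0).round())
for n in S:
  f=S[n]["frame"]; hsv=cv2.cvtColor(f,cv2.COLOR_RGB2HSV)
  m=cv2.inRange(hsv,(105,120,60),(130,255,255))
  k,l,st,ce=cv2.connectedComponentsWithStats(m)
  for i in range(1,k):
    if st[i,4]>300: print(n,"blue",st[i])
E
```

```text
side (318, 280) [ 563. -175.  210.] [526. -43.  50.] [514.  -2.   0.]
side (317, 345) [ 606. -341.  210.] [ 578. -242.   50.] [ 569. -211.    0.]
side (311, 229) [501. -17. 210.] [452. 145.  50.] [437. 196.   0.]
side (380, 245) [678. -28. 210.] [664. 132.  50.] [660. 182.   0.]
side (343, 237) [585. -24. 210.] [553. 137.  50.] [543. 187.   0.]
scene (249, 240) [ 567. -161.  210.] [ 331. -112.   50.] [257. -96.   0.]
scene (380, 265) [749.  45. 210.] [569. 158.  50.] [513. 194.   0.]
scene blue [ 124  193  129  204 9022]
side blue [   0  192   77   76 3363]
side blue [ 130  287   72   94 2941]
side blue [ 223  294   53   62 2008]
side blue [347 312  48  11 315]
side blue [ 342  332   53   62 2083]
```

View pics/c1.png

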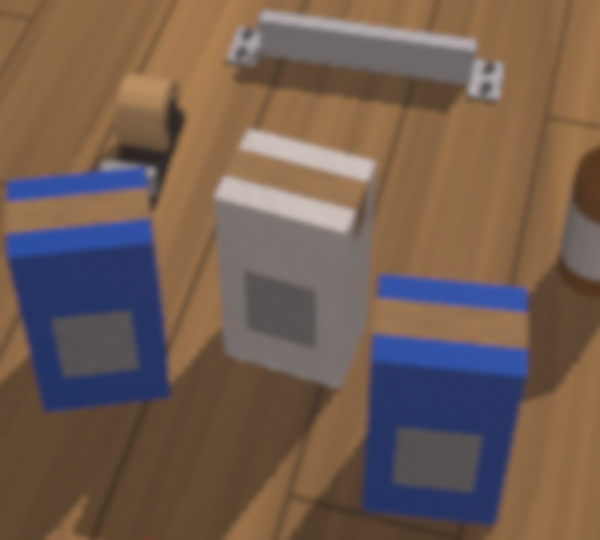

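The crop confirms it: a white carton with brown tape on top, top-face crop corners (248,130), (375,158), (350,233), (217,198), foot edge (225,353)–(340,386). The bar is at the top, and blue cartons stand to its left and lower right.

Run:
```python
from h import *
import pickle
S=pickle.load(open("s0.pkl","rb"))["side"]
def show(n,pts,z):
  P=np.array([onz(S,220+u/3-.33,220+v/3-.33,z)[:2] for u,v in pts]); print(n,P.round().tolist(),"c",P.mean(0).round(),"len",np.linalg.norm(np.diff(P,axis=0),axis=1).round(),"ang",np.degrees(np.arctan2(*(P[1]-P[0])[::-1])).round(1))
show("top",[(248,130),(375,158),(350,233),(217,198)],210)
show("foot",[(225,353),(340,386)],0)
show("barfar",[(260,11),(475,39)],50)
show("barnear",[(260,18),(475,49)],50)
show("barbase",[(259,50),(472,82)],0)
show("blueL",[(5,182),(145,170),(153,237),(8,253)],210)
show("blueLfoot",[(45,410),(168,398)],0)
show("blueR",[(378,275),(528,290),(526,375),(370,358)],210)
show("blueRfoot",[(362,510),(495,523)],0)
show("dispenser",[(120,75),(178,80),(155,190),(100,180)],40)
show("bottlebase",[(590,300)],0)
```

```text
top [[513.0, -134.0], [616.0, -137.0], [615.0, -212.0], [511.0, -206.0]] c [ 564. -172.] len [102.  76. 104.] ang -1.4
foot [[508.0, -204.0], [611.0, -210.0]] c [ 559. -207.] len [103.] ang -3.3
barfar [[432.0, 166.0], [649.0, 182.0]] c [541. 174.] len [218.] ang 4.3
barnear [[435.0, 156.0], [652.0, 168.0]] c [543. 162.] len [218.] ang 3.2
barbase [[431.0, 160.0], [653.0, 172.0]] c [542. 166.] len [222.] ang 3.0
blueL [[352.0, -233.0], [450.0, -194.0], [477.0, -254.0], [381.0, -295.0]] c [ 415. -244.] len [106.  65. 105.] ang 21.7
blueLfoot [[381.0, -296.0], [475.0, -259.0]] c [ 428. -277.] len [102.] ang 21.6
blueR [[643.0, -244.0], [748.0, -229.0], [757.0, -299.0], [653.0, -313.0]] c [ 700. -271.] len [106.  70. 105.] ang 8.1
blueRfoot [[654.0, -314.0], [757.0, -297.0]] c [ 705. -306.] len [103.] ang 9.3
dispenser [[322.0, 51.0], [379.0, 60.0], [404.0, -79.0], [351.0, -81.0]] c [364. -12.] len [ 58. 141.  53.] ang 8.3Traceback (most recent call last):
  File "<stdin>", line 16, in <module>
  File "<stdin>", line 5, in show
IndexError: index 1 is out of bounds for axis 0 with size 1
```

drive_tool(
  commands=[
    [0, 0, 0, 0.5, 0, 0.7, 0.35],
    [0, 0, 0, 0.9, 0, 0.5, 0.35],
    [0, 0, 0, 0.9, 0, 0.5, 0.35],
    [0, 0, 0, 0.9, 0, 0.5, 0.35],
    [0, 0, 0, 0.9, 0, 0.5, 0.35],
    [0, 0, -0.3, 0.9, -0.3, 0.5, 0.35],
    [0, 0, -0.3, 0.9, -0.3, 0.2, 0.35],
    [0, 0, -0.3, 0.9, -0.5, 0.2, 0.35],
    [0, 0, -0.3, 0.9, -0.5, 0, 0.35],
    [0, 0, -0.3, 0.9, -0.8, 0, 0.35],
    [0, 0, -0.4, 0.9, -0.8, 0, 0.35],
    [0, 0, -0.4, 0.9, -0.8, 0, 0.35],
    [0, 0, -0.4, 0.6, -0.8, 0, 0.35],
    [0, 0, -0.4, 0.4, -0.8, 0, 0.35],
    [0, 0, -0.4, 0.2, -0.8, 0, 0.35],
    [0, 0, 0, 0, 0, 0, 0.35],
  ],
)

```text
clock: 1.43
position: [569.3, 440.6, 313.8]
tcp_rot: [-3.141, 0.002, 2.436]
force: [-0.2, -1.7, 0.3]
width: 0.651
grip_force: 0.0
```

drive_tool(
  commands=[
    [0, 0, -0.35, 0, -0.6, 0, 0.35],
    [0, 0, -0.35, 0, -0.85, 0, 0.35],
    [0, 0, -0.35, 0, -0.85, 0, 0.35],
    [0, 0, -0.35, 0, -0.85, 0, 0.35],
    [0, 0, -0.35, 0, -0.85, 0, 0.35],
    [0, 0, -0.35, 0, -0.85, 0, 0.35],
    [0, 0, -0.35, 0, -0.85, 0, 0.35],
    [0, 0, -0.35, 0, -0.85, 0, 0.35],
    [0, 0, -0.35, 0, -0.85, 0, 0.35],
    [0, 0, -0.35, 0, -0.85, 0, 0.35],
    [0, 0, -0.35, 0, -0.85, 0, 0.35],
    [0, 0, -0.35, 0, -0.85, 0, 0.35],
    [0, 0, -0.35, 0, -0.85, 0, 0.35],
    [0, 0, -0.35, 0, -0.85, 0, 0.35],
    [0, 0, -0.35, 0, -0.85, 0, 0.35],
    [0, 0, -0.35, 0, -0.85, 0, 0.35],
    [0, 0, -0.35, 0, -0.85, 0, 0.35],
    [0, 0, -0.35, 0, -0.85, 0, 0.35],
    [0, 0, -0.35, 0, -0.5, 0, 0.35],
    [0, 0, 0, 0, 0, 0, 0.35],
  ],
)

```text
clock: 3.1
position: [566.4, -24.4, 313.7]
tcp_rot: [3.141, 0.001, 1.74]
force: [0.0, -0.3, 0.1]
width: 0.652
grip_force: 0.0
```

drive_tool(
  commands=[
    [0, 0, -0.2, 0, -0.5, 0, 0.35],
    [0, 0, -0.2, 0, -0.8, 0, 0.35],
    [0, 0, -0.2, 0, -0.8, 0, 0.35],
    [0, 0, -0.2, 0, -0.8, 0, 0.35],
    [0, 0, -0.2, 0, -0.8, 0, 0.35],
    [0, 0, -0.2, -0.1, -0.8, 0, 0.35],
    [0, 0, -0.2, -0.1, -0.8, 0, 0.35],
    [0, 0, -0.2, 0, -0.8, 0, 0.35],
    [0, 0, 0, 0, -0.8, 0, 0.35],
    [0, 0, 0, 0, -0.5, 0, 0.35],
    [0, 0, 0, 0, 0, 0, 0.35],
    [0, 0, 0, 0, 0, 0, 0.35],
  ],
)

```text
clock: 4.1
position: [560.5, -242.4, 313.2]
tcp_rot: [-3.141, 0.0, 1.58]
force: [0.0, 0.5, 0.1]
width: 0.652
grip_force: 0.0
```

Run:
```python
from h import *
s=snapshot("side"); save(s,"side1"); print(get_state()["position"],get_state()["tcp_rot"],get_state()["joint_positions"])
```

```text
[ 560.75928288 -241.41179584  313.1844406 ] [-3.14113856e+00 -3.01671129e-04  1.58134153e+00] [-0.24955451  0.28581299  0.69984169  1.65070095 -0.19105343  1.2754821
  0.49683685]
```

View pics/side1.png

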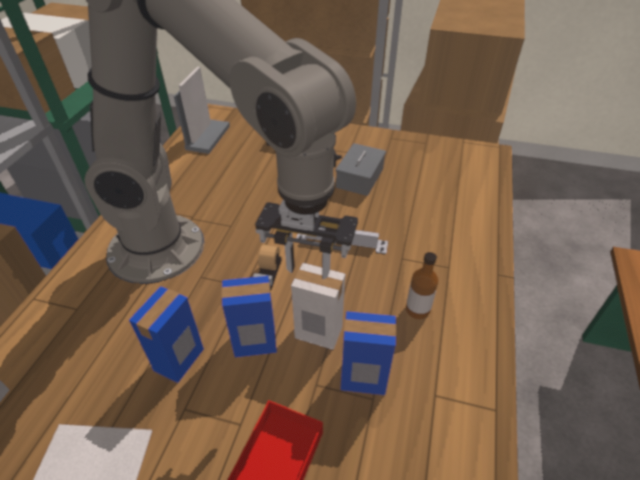

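The side picture shows the fingertips at about (290,268) and (326,274), above the carton with top at (320,275). I check this against the projection of the TCP.

Run:
```python
from h import *
import pickle
S=pickle.load(open("s0.pkl","rb"))["side"]
for x in(-31,31): print(proj(S,[560.6+x,-242,313]))
print(onz(S,308,271,313))
```

```text
[293.2745436  268.03301796]
[322.84052447 274.06087747]
[ 560.64365219 -241.90993355  313.        ]
```

drive_tool(
  commands=[
    [0, 0, 0, 0, -0.1, -0.5, 0.35],
    [0, 0, 0, 0, -0.1, -0.8, 0.35],
    [0, 0, 0, 0, 0, -0.8, 0.35],
    [0, 0, 0, 0, 0, -0.8, 0.35],
    [0, 0, 0, 0, 0, -0.7, 0.35],
    [0, 0, 0, 0, 0, -0.5, 0.35],
    [0, 0, 0, 0, 0, 0, 0.35],
    [0, 0, 0, 0, 0.3, 0, 0.35],
    [0, 0, 0, 0, 0.3, 0, 0.35],
    [0, 0, 0, 0, 0.3, 0, 0.35],
    [0, 0, 0, 0, 0.3, 0, 0.35],
  ],
)

```text
clock: 5.07
position: [561.3, -210.5, 191.6]
tcp_rot: [3.14, -0.0, 1.582]
force: [0.0, -1.3, 1.2]
width: 0.649
grip_force: 0.5
```

drive_tool(
  commands=[
    [0, 0, 0, 0, 0.3, 0, 0.35],
    [0, 0, 0, 0, 0.3, 0, 0.35],
    [0, 0, 0, 0, 0.3, 0, 0.35],
    [0, 0, 0, 0, 0.3, 0, 0.35],
    [0, 0, 0, 0, 0.3, 0, 0.35],
    [0, 0, 0, 0, 0.3, 0, 0.35],
    [0, 0, 0, 0, 0.3, 0, 0.35],
  ],
)

```text
clock: 5.65
position: [560.5, -147.9, 190.4]
tcp_rot: [-3.141, -0.0, 1.581]
force: [-0.5, -0.2, -0.2]
width: 0.651
grip_force: 0.0
```

Run:
```python
from h import *
s=snapshot("side"); save(s,"side2"); print(get_state()["force"],get_state()["position"])
```

```text
[0.77954524 0.43445187 0.45343791] [ 560.74951019 -146.08287331  190.25529613]
```

View pics/side2.png

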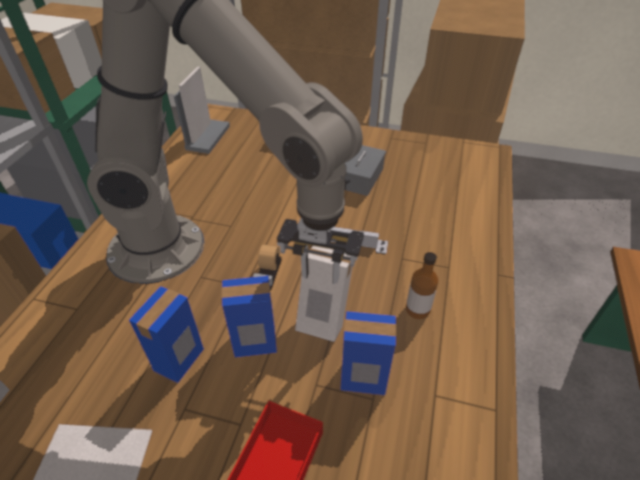

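The carton leans (foot edge at (298,332)–(335,340)) near its balance; the push goes on.

drive_tool(
  commands=[
    [0, 0, 0, 0, 0.3, 0, 0.35],
    [0, 0, 0, 0, 0.3, 0, 0.35],
    [0, 0, 0, 0, 0.3, 0, 0.35],
    [0, 0, 0, 0, 0, 0, 0.35],
    [0, 0, 0, 0, 0, 0, 0.35],
    [0, 0, 0, 0, 0, 0, 0.35],
    [0, 0, 0, 0, 0, 0, 0.35],
    [0, 0, 0, 0, 0, 0, 0.35],
    [0, 0, 0, 0, 0, 0, 0.35],
  ],
)

```text
clock: 6.45
position: [560.5, -122.4, 190.5]
tcp_rot: [-3.142, 0.0, 1.581]
force: [0.1, 0.2, 0.5]
width: 0.653
grip_force: 0.0
```

Run:
```python
from h import *
s=snapshot("side"); cv2.imwrite("pics/side3.png",cv2.resize(s["frame"][200:400,200:440,::-1],None,fx=3,fy=3,interpolation=cv2.INTER_CUBIC))
```

```text
(no output)
```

View pics/side3.png

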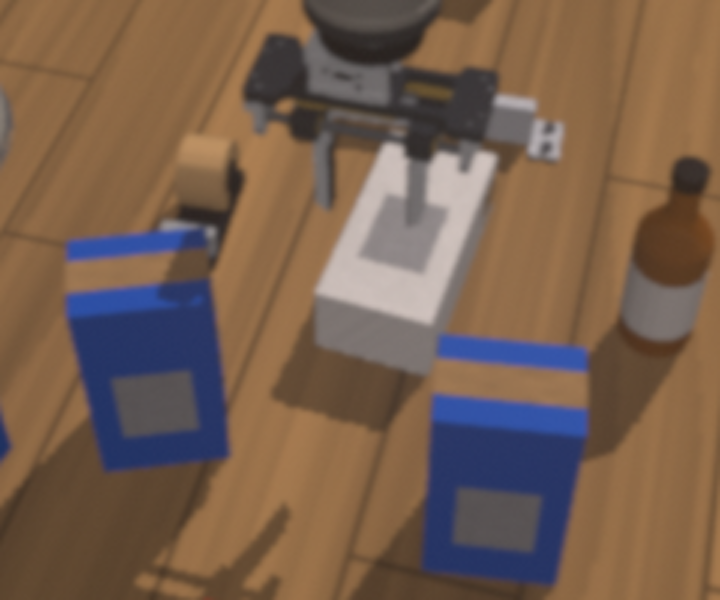

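The carton lies flat: upper foot edge (317,292)–(437,327), lower foot edge (317,343)–(428,375), upper top-end edge about (388,143)–(497,157).

Run:
```python
from h import *
import pickle
S=pickle.load(open("s0.pkl","rb"))["side"]
f=lambda u,v,z: onz(S,200+u/3-.33,200+v/3-.33,z).round(1)
for p in [(317,292,75),(437,327,75),(317,343,0),(428,375,0),(390,143,75),(497,157,75)]: print(p,f(*p))
```

```text
(317, 292, 75) [ 515.5 -127.4   75. ]
(437, 327, 75) [ 622.5 -136.7   75. ]
(317, 343, 0) [ 513.4 -126.1    0. ]
(428, 375, 0) [ 616.7 -133.6    0. ]
(390, 143, 75) [531.5  61.1  75. ]
(497, 157, 75) [632.   69.4  75. ]
```

drive_tool(
  commands=[
    [0, 0, 0.2, 0.1, -0.5, 0, 0.35],
    [0, 0, 0.2, 0.1, -0.6, 0, 0.35],
    [0, 0, 0.1, 0, -0.3, 0, 0.35],
    [0, 0, 0, 0, 0, -0.5, 0.35],
    [0, 0, 0, 0, 0, -0.8, 0.35],
    [0, 0, 0, 0, 0, -0.8, 0.35],
    [0, 0, 0, 0, 0, -0.8, 0.35],
    [0, 0, 0, 0, 0, -0.8, 0.35],
    [0, 0, 0, 0, 0, -0.8, 0.35],
    [0, 0, 0, 0, 0, -0.6, 0.35],
    [0, 0, 0, 0, 0, 0, 0.35],
    [0, 0, 0, 0, 0, 0, 0.35],
  ],
)

```text
clock: 7.5
position: [566.1, -164.2, 37.2]
tcp_rot: [-3.14, 0.0, 1.633]
force: [0.4, -0.5, 0.4]
width: 0.651
grip_force: 0.0
```

drive_tool(
  commands=[
    [0, 0, 0, 0, 0.25, 0, 0.35],
    [0, 0, 0, 0, 0.25, 0, 0.35],
    [0, 0, 0, 0, 0.25, 0, 0.35],
    [0, 0, 0, -0.015, 0.25, 0, 0.35],
    [0, 0, 0, -0.015, 0.25, 0, 0.35],
    [0, 0, 0, -0.015, 0.25, 0, 0.35],
    [0, 0, 0, -0.015, 0.25, 0, 0.35],
    [0, 0, 0, -0.015, 0.25, 0, 0.35],
    [0, 0, 0, -0.015, 0.25, 0, 0.35],
    [0, 0, 0, 0, 0, 0, 0.35],
  ],
)

```text
clock: 8.33
position: [563.7, -94.2, 37.2]
tcp_rot: [-3.141, -0.001, 1.636]
force: [0.9, 0.3, -0.5]
width: 0.649
grip_force: 0.0
```

Run:
```python
from h import *
a=snapshot("side");b=snapshot("scene")
r=lambda s,y,x:cv2.resize(s["frame"][y:y+130,x:x+200,::-1],None,fx=3,fy=3,interpolation=cv2.INTER_CUBIC)
A=r(a,200,250)[:300];B=r(b,220,240)[:300]
cv2.imwrite("pics/s4.png",np.vstack([A,B]))
```

```text
(no output)
```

View pics/s4.png

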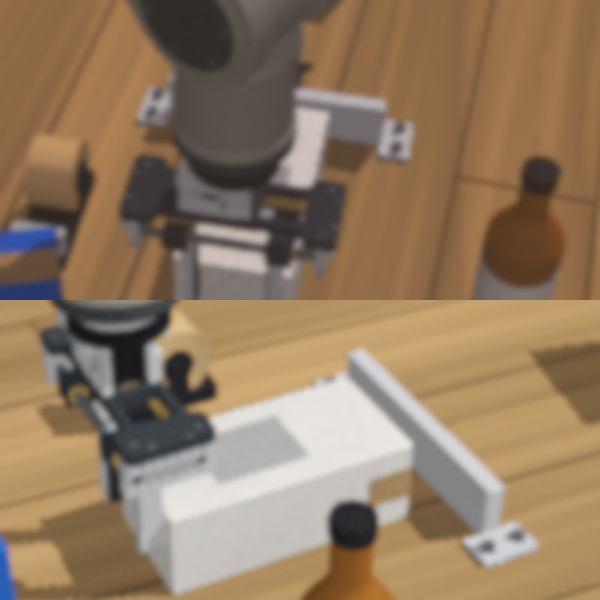

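The lower half shows the carton nearly square to the bar: upper top-end corners at crop (413,445) and (347,378), foot corner (172,515), with a small gap to the bar.

Run:
```python
from h import *
b=snapshot("scene")
f=lambda u,v,z: onz(b,240+u/3-.33,220+(v-300)/3-.33,z).round(1)
for n,p in dict(tr=(413,445,75),tl=(347,378,75),fr=(172,515,75),barR=(487,493,50),barL=(350,358,50),trbase=(408,513,0)).items(): print(n,f(*p))
```

```text
tr [605.3 129.   75. ]
tl [501.4 123.   75. ]
fr [608.9 -76.   75. ]
barR [654.3 169.3  50. ]
barL [442.5 156.6  50. ]
trbase [600.7 132.3   0. ]
```

drive_tool(
  commands=[
    [0, 0, 0, -0.02, 0.2, 0, 0.35],
    [0, 0, 0, -0.02, 0.2, 0, 0.35],
    [0, 0, 0, -0.01, 0.2, 0, 0.35],
    [0, 0, 0, -0.01, 0.2, 0, 0.35],
    [0, 0, 0, -0.01, 0.2, 0, 0.35],
    [0, 0, 0, 0, 0.1, 0, 0.35],
    [0, 0, 0, 0, 0, 0, 0.35],
  ],
)

```text
clock: 9.07
position: [561.8, -62.2, 37.4]
tcp_rot: [-3.141, -0.0, 1.635]
force: [-0.1, 0.1, -0.0]
width: 0.647
grip_force: 0.0
```

drive_tool(
  commands=[
    [0, 0, 0, 0, 0.1, 0, 0.35],
    [0, 0, 0, 0, 0.1, 0, 0.35],
  ],
)

```text
clock: 9.23
position: [561.8, -57.6, 37.5]
tcp_rot: [3.142, 0.0, 1.633]
force: [0.9, -2.5, -0.6]
width: 0.651
grip_force: 1.3
```

drive_tool(
  commands=[
    [0, 0, 0, 0, 0.1, 0, 0.35],
    [0, 0, 0, 0, 0.05, 0, 0.35],
  ],
)

```text
clock: 9.4
position: [561.5, -55.6, 37.6]
tcp_rot: [-3.142, 0.003, 1.632]
force: [-3.0, -22.9, 1.2]
width: 0.651
grip_force: 11.3
```

drive_tool(
  commands=[
    [0, 0, 0, 0, 0.03, 0, 0.35],
    [0, 0, 0, 0, 0, 0, 0.35],
    [0, 0, 0, 0, 0, 0, 0.35],
  ],
)

```text
clock: 9.65
position: [561.3, -55.6, 37.6]
tcp_rot: [-3.141, 0.003, 1.631]
force: [-3.7, -18.5, 1.1]
width: 0.649
grip_force: 9.8
```

drive_tool(
  commands=[
    [0, 0, 0, 0, -0.1, 0, 0.35],
    [0, 0, 0, 0, -0.2, 0, 0.35],
    [0, 0, 0, 0, -0.5, 0, 0.35],
    [0, 0, 0, 0, -0.8, 0, 0.35],
    [0, 0, 0, 0, -0.8, 0.3, 0.35],
    [0, 0, 0, 0, -0.5, 0.8, 0.35],
    [0, 0, 0, 0, 0, 0.9, 0.35],
    [0, 0, 0, 0, 0, 0.9, 0.35],
    [0, 0, 0, 0, 0, 0.9, 0.35],
    [0, 0, 0, 0, 0, 0.9, 0.35],
    [0, 0, 0, 0, 0, 0.9, 0.35],
    [0, 0, 0, 0, 0, 0.9, 0.35],
    [0, 0, 0, 0, 0, 0.9, 0.35],
    [0, 0, 0, 0, 0, 0.5, 0.35],
    [0, 0, 0, 0, 0, 0, 0.35],
  ],
)

```text
clock: 10.9
position: [563.2, -139.3, 277.9]
tcp_rot: [3.137, -0.0, 1.634]
force: [-0.0, 0.1, 0.0]
width: 0.648
grip_force: 0.0
```

Run:
```python
from h import *
a=snapshot("side");b=snapshot("scene")
r=lambda s,y,x:cv2.resize(s["frame"][y:y+75,x:x+200,::-1],None,fx=4,fy=4,interpolation=cv2.INTER_CUBIC)
cv2.imwrite("pics/s5.png",np.vstack([r(a,215,250),r(b,230,260)]))
```

```text
(no output)
```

View pics/s5.png

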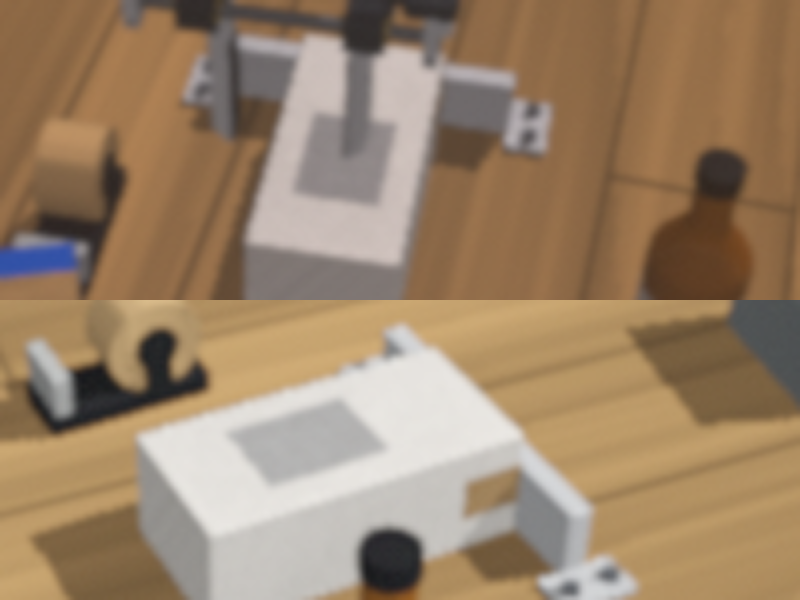

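The carton lies against the bar: upper top-end corners at lower-crop (433,348) and (522,437), foot corners (138,437) and (212,535), and no gap visible on the right. I check the angles.

Run:
```python
from h import *
a=snapshot("side");b=snapshot("scene")
f=lambda u,v,z: onz(b,260+u/4-.375,230+(v-300)/4-.375,z)
g=lambda u,v,z: onz(a,250+u/4-.375,215+v/4-.375,z)
def s(n,p,q): d=q-p; print(n,p.round(1),q.round(1),np.degrees(np.arctan2(d[1],d[0])).round(1),np.linalg.norm(d).round())
s("top",f(433,348,75),f(522,437,75)); s("foot",f(138,437,75),f(212,535,75)); s("sideR",f(212,535,75),f(522,437,75)); s("sideL",f(138,437,75),f(433,348,75))
s("foot.side",g(247,240,75),g(402,266,75)); s("sideR.side",g(402,266,75),g(442,50,75))
s("bar.side near",g(237,45,50),g(513,87,50))
```

```text
top [497.9 160.8  75. ] [603.2 165.   75. ] 2.3 105.0
foot [511.3 -46.9  75. ] [613.3 -40.2  75. ] 3.7 102.0
sideR [613.3 -40.2  75. ] [603.2 165.   75. ] 92.8 205.0
sideL [511.3 -46.9  75. ] [497.9 160.8  75. ] 93.7 208.0
foot.side [509.7 -50.4  75. ] [614.4 -45.5  75. ] 2.7 105.0
sideR.side [614.4 -45.5  75. ] [597.2 165.1  75. ] 94.7 211.0
bar.side near [442.4 156.7  50. ] [651.9 166.1  50. ] 2.6 210.0
```

```bash
python3 -c "
from station import job_done
print(job_done())"
```

```text
the job is handed in; nothing more can be done
None
```

The white carton was pushed over and slid until its top end pressed on the stop bar at about 23 N (carton and bar angles measured within 1°), the bystanders were not touched, and the job was handed in at about 11 s.

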